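Unpile the gear for the next hair test

ROBOT

A 6-joint arm with a two-finger parallel gripper is mounted at the origin on the work surface. World frame = base frame: x ahead of the robot, y to its left, z up, the work surface at z = 0. Lengths are in m, angles in rad, forces in N, time in s.
With the tool pointing down it reaches from about 0.4 to 0.825 m from the base axis. Payload 7 kg.
Tool frame: the origin (TCP) lies midway between the tips of the shut fingers; the grasp point (between the pads) lies 19 mm behind it (grip_depth is the distance from the TCP to the grasp point, in m); z points along the fingers, y is the line along which they close (so a half turn about z gives the same grasp; the last joint's range is limited). The gripper opens to 85 mm and grips with 20 to 120 N. Pads are 22 mm wide; open, the fingers measure 114 mm over their backs; the gripper's body (76 mm by 85 mm) begins 54 mm behind the grasp point. The pads swing forward as they close: fully open they stand 13 mm farther back than shut.
Start: joints at [-0.873, 0.359, 0.012, 0, -1.224, -0.288], TCP at [0.269, -0.619, 0.231] pointing down, gripper open.
Joint ranges: [-3.07, 3.07], [-1.43, 2.12], [-1.02, 1.25], [-3.03, 1.67], [-3.05, -0], [-3.03, 3.03]. Speed limits (rad/s): [2.39, 2.39, 3.01, 3.14, 3.14, 3.14].

INTERFACE

Orientations are given as [roll, pitch, yaw] about the fixed x, y, z axes, in that order (R = Rz(yaw) Ry(pitch) Rx(roll)).
In Python, from cell import get_obs, capture, job_done, grip_depth gives the robot as it stands.
- The arm moves only by the shell command python3 -m creep 'ROWS' [FORCE]. ROWS is JSON, a list of rows, each a list of 3 entries, a list of its own where there are three numbers: the shift along the tool's x, y, z in m, then the turn, a rotation vector about the tool's x, y, z in rad, then the finger opening in m, from 0 to 0.0854. A call has exactly 5 rows; each row shifts and turns the commanded pose from where the row before left it, along the tool's axes as they then stand; what a row does not reach is not made up. A row lasts 1/8 s, in which the tool goes at most 62.5 mm and 10.7 degrees, less where a joint would pass 70% of its speed; a pose out of reach is approached as far as the arm can. A call is refused whole if a number of a shift passes 0.0625 or a number of a turn 0.188, either way. A call with a gripper value outside its range is refused whole. The fingers move at their own pace and stop on an object; FORCE is the grip in N (left out, the last holds). Time passes only in rows, so rows that do not move let the fingers close, or fill a call up. It gives the time, the measured TCP pose, the force, the opening and the grip force at its end, in the units of the state.
- get_obs(): the state, without advancing time (a new reading comes with each control period).
- capture(name): name is "scene" or "top"; returns a dict with "img" (400x640x3 uint8, red, green, blue), "depth" (400x640 float32, m along the optical axis (not along the pixel's ray), 0 where there is no reading), "fx", "fy", "cx", "cy" (pixels), "k1" (the pictures are not rectified: a ray, as slopes to the right and down, at radius r is drawn at 1 + k1 r^2 times it, then the intrinsics apply), "rvec" (rotation vector, rad) and "tvec" (3), from world to camera coordinates, as OpenCV has them. Camera axes: x right, y down, z forward; pixel columns grow to the right and rows downward; lengths in m; the calibration is good to about 2 mm. A picture is of the moment at which its call begins.
- job_done(): hands the job in; it is judged then, once.
The state is a dict: "time_s": time; "q": joint angles; "dq": joint speeds; "tau": joint torques, N m; "tool_pos": TCP position; "tool_rot": TCP orientation; "wrist_force": force on the tool from outside, world axes, zero at the start; "torque": the same for the moment, N m; "grip_width": finger opening in m; "grip_force": force on a finger pad.
Only numpy, scipy, OpenCV 4.12 (cv2) and the standard library are available. Lean on these libraries where they do the work, as an engineer would, in place of code of your own. Each camera call takes 0.05 s, during which the arm holds its last target. There are 200 camera calls.

TASK

The gear for the next hair test has been put down in a pile on the grey mat: unpile it and set up the desk, with the blue-lidded hair jar in the middle of the scale pan, the aluminium tube block on the heater plate, the teal-and-white reagent kit box on the blue cold pack and the brown, red-taped evidence box in the red tray. Centre each thing on its place, with the block and both boxes lying lengthwise and square to it. Keep everything upright as it is now, leave the rack of vials where it stands, and let go of it all.

Things in the scene. Friction and masses are not known exactly. Their poses are not given: they have to be found in the camera images.
- hair_jar: round white screw jar with a blue lid, 30 mm high: body 43 mm in diameter, lid (the upper 12 mm) 46 mm, about 55 g; standing upright on top of the tube block at the start. Origin: centre of its underside, z up
- tube_block: solid aluminium block with eight 14 mm tube holes in its top, 92 (x) x 56 (y) x 32 (z) mm, about 0.35 kg; at the start it lies on one of the two boxes, under the jar. Origin: centre of its underside, x along its length, z up
- kit_box: closed rigid carton, teal at one end and white over the other, 126 (x) x 64 (y) x 36 (z) mm, about 160 g. Origin: centre of its underside, x along its length, z up. It and the evidence box lie side by side on the grey mat (2 mm thick), about 52 mm apart, either of them under the block
- evidence_box: closed rigid carton of brown board with a red tape band across it near each end, 126 (x) x 64 (y) x 36 (z) mm, about 160 g; lies like the kit box. Origin: centre of its underside, x along its length, z up
- scale: small white bench scale (fixed), housing 155 x 125 mm, 26 mm high, with a black display strip on its -x side and a round steel pan 94 mm in diameter whose flat top is 32 mm above the table. Origin: on the table under the centre of the pan, z up
- heater: white dry-block heater (fixed), housing 168 x 130 mm, 57 mm high, with a black panel and blue display on its -x side; on top a dark flat heating plate, 118 (x) x 86 (y) mm, 60 mm above the table, inside an aluminium rim 4 mm wide that stands 3 mm above the plate. Origin: on the table under the centre of the plate, x along the plate's length, z up
- cold_pack: flat blue hard-plastic cold pack (fixed), 166 (x) x 104 (y) mm, flat top 24 mm above the table. Origin: on the table under its centre, x along its length, z up
- tray: shallow red plastic tray (fixed), inside 166 (x) x 130 (y) mm, floor 3 mm above the table, walls 3 mm thick whose tops are 10 mm above the table. Origin: on the table under its centre, x along its length, z up
- vial_rack: white rack, 36 (x) x 98 (y) mm and 50 mm high in all, with three blue-capped vials, standing loose behind the pile; not to be moved. Origin: centre of its underside, z up
Mind the look-alikes: they are no part of the job. Of the things that look like the cold_pack, take the one that is nearest to the robot's base at the start.

How it is judged:
At the end, for the whole second after the job is handed in: Jar on the pan within 14 mm of its centre; block flat on the heater plate within 13 mm and 0.2 rad; kit box flat on the cold pack and evidence box flat in the tray, each within 15 mm of the centre and 0.22 rad of its length; all upright (0.08 rad), at rest, not touched by the fingers (horizontal distance between hair_jar and scale below 0.014 m and z of hair_jar in the frame of scale between 0.028 and 0.036 m and angle between each of hair_jar, tube_block, kit_box, evidence_box's own z axis and vertical below 0.08 rad and linear speed of each of hair_jar, tube_block, kit_box, evidence_box below 0.02 m/s and contact force between the fingers and hair_jar below 0.05 N and horizontal distance between tube_block and heater below 0.013 m and z of tube_block in the frame of heater between 0.056 and 0.064 m and contact force between the fingers and tube_block below 0.05 N and angle between the x axis of tube_block and the x axis of heater, either way round below 0.2 rad and horizontal distance between kit_box and cold_pack below 0.015 m and z of kit_box in the frame of cold_pack between 0.02 and 0.028 m and contact force between the fingers and kit_box below 0.05 N and angle between the x axis of kit_box and the x axis of cold_pack, either way round below 0.22 rad and horizontal distance between evidence_box and tray below 0.015 m and z of evidence_box in the frame of tray between -0.001 and 0.007 m and contact force between the fingers and evidence_box below 0.05 N and angle between the x axis of evidence_box and the x axis of tray, either way round below 0.22 rad).
It fails at once if the hair jar is tipped by more than 0.5 rad (angle between hair_jar's own z axis and vertical above 0.5 rad).
It fails at once if the tube block is tipped by more than 0.5 rad (angle between tube_block's own z axis and vertical above 0.5 rad).
It fails at once if the reagent kit box is tipped by more than 0.5 rad (angle between kit_box's own z axis and vertical above 0.5 rad).
It fails at once if the evidence box is tipped by more than 0.5 rad (angle between evidence_box's own z axis and vertical above 0.5 rad).
It fails at once if the vial rack is pushed more than 20 mm or tipped (distance of vial_rack from where it was at the start of the episode above 0.02 m or angle between vial_rack's own z axis and vertical above 0.4 rad).
It also fails if it takes over 115 s, if anything falls off the work surface, if the arm or the gripper's body presses on something with over 40 N, if the wrist force passes 120 N, or if a joint passes its speed limit or range.

## Working session

There is one attempt and no reset: what is moved stays moved. The work goes in short steps, Python scripts to look and compute and a shell command to move; the robot and the scene stay as the last step left them, time stands still between calls to the robot, and variables do not carry over. Pictures are saved under pics/ and viewed, at most 14 in all, crops included, and the job is handed in when it is done.

```bash
mkdir -p pics; ls; python3 - <<'E'
from cell import get_obs,capture,grip_depth
import cv2,numpy as np
print(grip_depth,{k:np.round(v,3).tolist() for k,v in get_obs().items()})
for n in("scene","top"):
    c=capture(n);cv2.imwrite(f"pics/{n}0.png",c["img"][:,:,::-1]);np.savez(f"{n}0.npz",**c)
    print(n,{k:np.round(c[k],3).tolist() for k in("fx","fy","cx","cy","k1","rvec","tvec")},(c["depth"]>0).mean())
E
```

```text
pics
0.0187 {'time_s': 0.0, 'q': [-0.873, 0.359, 0.011, -0.0, -1.224, -0.288], 'dq': [-0.001, -0.001, -0.001, 0.002, 0.0, -0.0], 'tau': [-0.001, -58.333, 29.343, 6.937, -0.006, -0.0], 'tool_pos': [0.269, -0.619, 0.23], 'tool_rot': [3.14, -0.0, -2.732], 'wrist_force': [0.486, -0.387, 0.226], 'torque': [0.003, 0.003, 0.013], 'grip_force': 0.0, 'grip_width': 0.086}
scene {'fx': 409.929, 'fy': 409.929, 'cx': 312.396, 'cy': 199.877, 'k1': -0.038, 'rvec': [0.631, 2.645, -1.173], 'tvec': [0.582, -0.014, 1.305]} 0.99585546875
top {'fx': 393.132, 'fy': 393.132, 'cx': 323.829, 'cy': 202.825, 'k1': 0.011, 'rvec': [2.155, -2.206, 0.086], 'tvec': [-0.147, 0.555, 1.45]} 0.99612109375
```

View pics/top0.png

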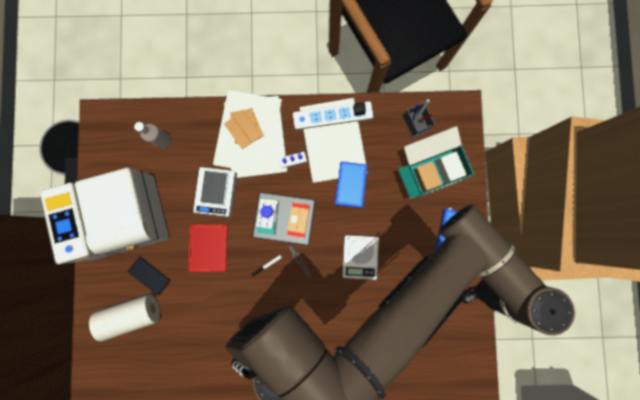

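View pics/scene0.png

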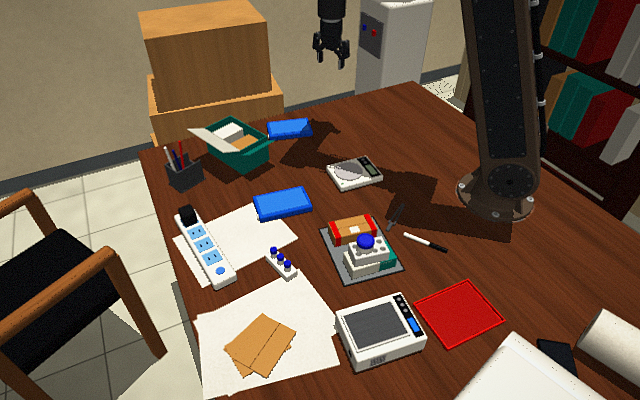

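The top view (world +x up, +y left) shows the heater at about (213,190), tray (208,248), mat with pile (283,218), scale (361,257) and one cold pack at (351,184). A second blue pack is half hidden by the arm near (447,225). The scene view shows jar and block on the kit box (365,245), the evidence box at (353,230), and both blue packs at (282,203) and (290,128).

```bash
cat > h.py <<'E'
import cv2,numpy as np
def xyz(c):
    K=np.array([[c["fx"],0,c["cx"]],[0,c["fy"],c["cy"]],[0,0,1.]],float);D=np.array([float(c["k1"]),0,0,0])
    v,u=np.mgrid[:400,:640]
    p=cv2.undistortPoints(np.stack([u,v],-1).reshape(-1,1,2).astype(np.float64),K,D).reshape(400,640,2)
    R=cv2.Rodrigues(np.array(c["rvec"],float))[0];t=np.array(c["tvec"],float).ravel()
    ray=np.dstack([p,np.ones((400,640))])
    d=np.array(c["depth"],float)[...,None]
    return (ray*d-t)@R, ray@R, -R.T@t      # points, rays, camera centre
def onplane(c,mask,z):
    _,r,o=xyz(c);r=r[mask];return (o+r*((z-o[2])/r[:,2])[:,None])[:,:2]
def rect(p):
    (cx,cy),(w,h),a=cv2.minAreaRect(p.astype(np.float32));
    if w<h:w,h,a=h,w,a+90
    return np.round([cx,cy,w,h,(a+90)%180-90],4)
def hsv(c):return cv2.cvtColor(np.ascontiguousarray(c["img"]),cv2.COLOR_RGB2HSV)
def big(m,k=0):
    n,l,s,_=cv2.connectedComponentsWithStats(m.astype(np.uint8));return l==1+np.argsort(-s[1:,4])[k]
E
python3 - <<'E'
from h import *
import sys
C={n:np.load(n+"0.npz") for n in("top","scene")}
P={n:xyz(C[n])[0] for n in C};H={n:hsv(C[n]) for n in C}
for n in C:
    p,h=P[n],H[n];z=p[...,2];x,y=p[...,0],p[...,1]
    work=(x>.2)&(x<1.0)&(abs(y)<.7)
    red=work&((h[...,0]<6)|(h[...,0]>174))&(h[...,1]>180)&(h[...,2]>80)&(z<.02)
    m=big(red);print(n,"tray",rect(onplane(C[n],m,.01)),m.sum(),z[m].mean())
    blue=work&(h[...,0]>100)&(h[...,0]<125)&(h[...,1]>140)&(h[...,2]>60)
    for k in range(6):
        m=big(blue,k);zz=np.median(z[m]);print(n,"blue",k,rect(onplane(C[n],m,zz)),m.sum(),zz.round(3))
    for nm,a,b,s in(("heater",.045,.065,255),("scale",.018,.04,255),("boxes",.03,.046,256),("block",.062,.08,256),("jar",.09,.11,256)):
        m=work&(z>a)&(z<b)
        if nm in("heater","scale"):m&=(h[...,1]<70)
        for k in range(3 if nm!="jar" else 1):
            if m.sum()<40:continue
            mm=big(m,k);
            if mm.sum()>40:print(n,nm,rect(p[mm][:,:2]),mm.sum(),np.median(z[mm]).round(3))
E
for n in top scene; do python3 - $n <<'E'
import cv2,sys
n=sys.argv[1];i=cv2.imread(f"pics/{n}0.png")
i=i[140:290,170:400] if n=="top" else i[180:300,290:430]
cv2.imwrite(f"pics/{n}0c.png",cv2.resize(i,None,fx=3.4 if n=="top" else 5,fy=3.4 if n=="top" else 5,interpolation=2)[:600,:800])
E
done
```

```text
top tray [ 0.3958  0.2799  0.1746  0.1418 -1.3959] 1773 0.00416082651389056
top blue 0 [ 0.6182 -0.2624  0.1603  0.1018 -8.0874] 937 0.024
top blue 1 [ 0.484   0.6855  0.0868  0.0513 14.1489] 257 0.206
top blue 2 [ 4.93900e-01 -6.13900e-01  7.20000e-02  4.09000e-02 -4.99191e+01] 143 0.026
top blue 3 [ 0.5194  0.0435  0.032   0.0318 -0.7209] 84 0.101
top blue 4 [  0.3981  -0.5879   0.0546   0.0238 -13.9596] 72 0.025
top blue 5 [5.38300e-01 2.77300e-01 3.67000e-02 1.10000e-02 8.86507e+01] 35 0.058
top heater [ 0.6018  0.2442  0.1708  0.1329 -7.7634] 1502 0.059
top heater [ 0.5521  0.4529  0.2446  0.0119 11.8955] 159 0.055
top heater [ 0.8534 -0.5184  0.0839  0.0709 23.7251] 78 0.052
top scale [ 0.3494 -0.2885  0.1547  0.1251 -4.4997] 1411 0.029
top scale [ 8.87200e-01 -1.99800e-01  3.00400e-01  6.76000e-02 -8.32135e+01] 884 0.029
top scale [ 0.5521  0.4533  0.2452  0.0144 11.3961] 154 0.029
top boxes [  0.4919  -0.0612   0.1256   0.0645 -10.1258] 588 0.039
top boxes [ 0.3721 -0.2912  0.098   0.0949  3.9842] 431 0.033
top boxes [ 8.85100e-01 -1.93900e-01  2.03400e-01  6.22000e-02 -8.376
[... 1089 characters left out ...]
1  2.95900e-01  6.61000e-02 -8.30387e+01] 1169 0.031
scene scale [ 0.3521 -0.2867  0.1551  0.1276 -4.9664] 1085 0.029
scene scale [  0.6175   0.3058   0.1691   0.0325 -18.9673] 347 0.029
scene boxes [ 8.9060e-01 -1.9810e-01  2.9880e-01  6.3800e-02 -8.3241e+01] 1418 0.032
scene boxes [  0.4935  -0.061    0.128    0.0706 -10.572 ] 828 0.039
scene boxes [  0.3746  -0.2944   0.1003   0.0982 -68.1353] 416 0.034
scene block [ 2.18800e-01  5.28700e-01  1.19200e-01  3.47000e-02 -8.90496e+01] 545 0.071
scene block [  0.5136   0.0507   0.0942   0.0609 -10.8744] 449 0.07
scene block [  0.6552  -0.6021   0.1686   0.0978 -69.3255] 406 0.075
scene jar [  0.6695  -0.5774   0.2076   0.1435 -70.1043] 467 0.1
```

View pics/top0c.png

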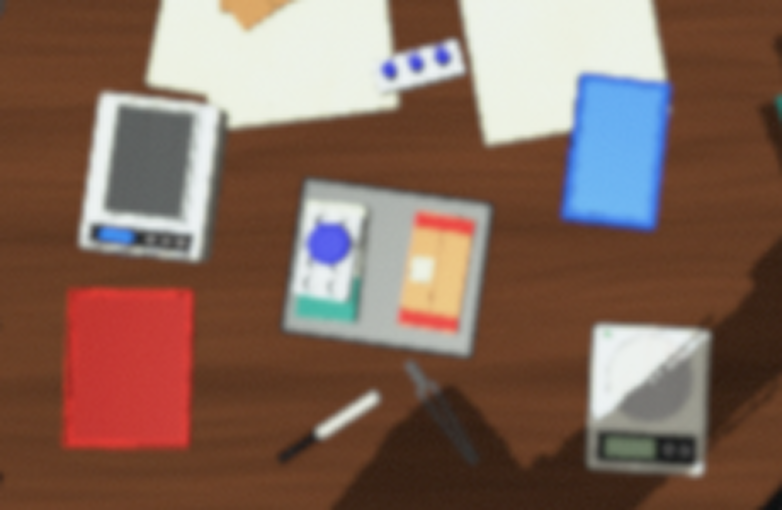

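View pics/scene0c.png

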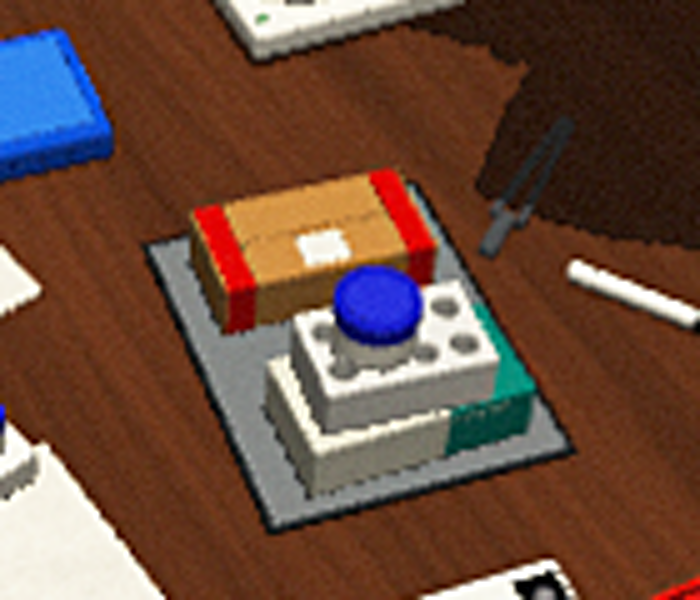

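The crops confirm jar > block > kit box (teal end toward the robot), with the evidence box on the -y side. The two views agree within about 3 mm, and sizes and heights match. The pack at (0.62,-0.26) is nearer the base (0.67 m against 0.76 m). I'll measure the heater plate and plan the approach to the jar.

```bash
cat > plan.py <<'E'
import sys,numpy as np
from cell import get_obs
from scipy.spatial.transform import Rotation as R
s=get_obs();x,y,z,a=map(float,sys.argv[1:5]);
r=R.from_euler('xyz',s["tool_rot"]);c=s["tool_rot"][2]
d=(np.radians(a)-c+np.pi/2)%np.pi-np.pi/2
g=R.from_euler('xyz',[np.pi,0,c+d]);D=np.array([x,y,z])-s["tool_pos"]
print("t",round(s["time_s"],2),"pos",np.round(s["tool_pos"],4),"shift now",np.round(r.inv().apply(D),4),"| after turn",np.round(g.inv().apply(D),4),"turn",np.round((r.inv()*g).as_rotvec(),3),"w",round(s["grip_width"],4),"gf",round(s["grip_force"],1),"q6",round(s["q"][5],2))
E
python3 - <<'E'
from h import *
for n in("top","scene"):
    c=np.load(n+"0.npz");p=xyz(c)[0];h=hsv(c)
    m=(abs(p[...,0]-.605)<.09)&(abs(p[...,1]-.244)<.07)&(p[...,2]>.05)&(h[...,2]<130)&(h[...,1]<90)
    print(n,"plate",rect(onplane(c,big(m),.06)))
    m=(h[...,0]>110)&(h[...,0]<125)&(h[...,1]>140)&(p[...,2]>.093)&(abs(p[...,0]-.52)<.06)&(abs(p[...,1]-.045)<.05)
    print("jar",cv2.minEnclosingCircle(onplane(c,m,.1).astype(np.float32)))
    m=(abs(p[...,0]-.62)<.12)&(abs(p[...,1]+.26)<.1)&(p[...,2]>.018)&(p[...,2]<.03)&(h[...,0]>100)&(h[...,1]>140)
    print("pack",rect(p[big(m)][:,:2]))
E
python3 plan.py .521 .044 .20 -11
```

```text
top plate [ 0.6158  0.2424  0.1096  0.0777 -7.283 ]
jar ((0.519654393196106, 0.04373918101191521), 0.01822981797158718)
pack [ 0.6191 -0.2625  0.1594  0.1017 -8.0529]
scene plate [ 0.6167  0.2396  0.1168  0.0842 -7.9551]
jar ((0.5268424153327942, 0.04751057177782059), 0.026189034804701805)
pack [ 0.6253 -0.262   0.1647  0.1067 -8.8283]
t 0.1 pos [ 0.2687 -0.6187  0.2305] shift now [-0.4954  0.5074  0.0311] | after turn [-0.1212  0.6987  0.0305] turn [ 0.001 -0.001  0.602] w 0.0853 gf 0.0 q6 -0.29
```

```bash
python3 -m creep '[[[0,0,0],[0,0,0.15],0.085],[[0,0,0],[0,0,0.15],0.085],[[0,0,0],[0,0,0.15],0.085],[[0,0,0],[0,0,0.15],0.085],[[0,0,0],[0,0,0],0.085]]' 25
python3 -m creep '[[[-0.01,0.05,0],[0,0,0],0.085],[[-0.01,0.06,0],[0,0,0],0.085],[[-0.01,0.06,0],[0,0,0],0.085],[[-0.01,0.06,0],[0,0,0],0.085],[[-0.01,0.06,0],[0,0,0],0.085]]'
python3 -m creep '[[[-0.01,0.06,0],[0,0,0],0.085],[[-0.01,0.06,0],[0,0,0],0.085],[[-0.01,0.06,0],[0,0,0],0.085],[[-0.01,0.06,0],[0,0,0],0.085],[[-0.01,0.06,0],[0,0,0],0.085]]'
python3 -m creep '[[[-0.01,0.05,0.01],[0,0,0],0.085],[[-0.01,0.03,0.01],[0,0,0],0.085],[[0,0.0,0],[0,0,0],0.085],[[0,0,0],[0,0,0],0.085],[[0,0,0],[0,0,0],0.085]]'
python3 plan.py .521 .045 .16 -11
```

```text
time_s: 0.72
tool_pos: [0.2688, -0.6189, 0.2308]
tool_rot: [3.141, -0.001, 2.952]
wrist_force: [1.2, -0.4, -0.4]
grip_width: 0.085
grip_force: 0.0
time_s: 1.35
tool_pos: [0.3731, -0.342, 0.2313]
tool_rot: [-3.142, 0.0, 2.955]
wrist_force: [1.9, 0.3, 0.1]
grip_width: 0.085
grip_force: 0.0
time_s: 1.98
tool_pos: [0.479, -0.0566, 0.2316]
tool_rot: [3.141, 0.001, 2.956]
wrist_force: [1.2, -0.9, 0.8]
grip_width: 0.0851
grip_force: 0.0
time_s: 2.6
tool_pos: [0.5132, 0.0154, 0.2117]
tool_rot: [3.141, 0.0, 2.952]
wrist_force: [0.2, 0.4, 0.0]
grip_width: 0.085
grip_force: 0.0
t 2.6 pos [0.5132 0.0154 0.2117] shift now [-0.002   0.0305  0.0517] | after turn [-0.002   0.0305  0.0517] turn [0.    0.    0.002] w 0.085 gf 0.0 q6 -2.17
```

```bash
python3 -m creep '[[[-0.001,0.015,0.02],[0,0,0],0.085],[[-0.001,0.015,0.03],[0,0,0],0.085],[[0,0,0.04],[0,0,0],0.085],[[0,0,0.03],[0,0,0],0.085],[[0,0,0.018],[0,0,0],0.085]]'
python3 -m creep '[[[0,0,0],[0,0,0],0.085],[[0,0,0],[0,0,0],0.06],[[0,0,0],[0,0,0],0.04],[[0,0,0],[0,0,0],0.03],[[0,0,0],[0,0,0],0.03]]' 25
python3 -m creep '[[[0,0,0],[0,0,0],0.03],[[0,0,-0.005],[0,0,0],0.03],[[0,0,-0.01],[0,0,0],0.03],[[0,0,-0.02],[0,0,0],0.03],[[0,0,0],[0,0,0],0.03]]'
python3 - <<'E'
from cell import capture
from h import *
c=capture("scene");np.savez("s1.npz",**c);cv2.imwrite("pics/s1.png",cv2.resize(c["img"][150:310,250:450,::-1],None,fx=3,fy=3))
E
```

```text
time_s: 3.22
tool_pos: [0.5204, 0.0442, 0.0722]
tool_rot: [-3.141, -0.001, 2.951]
wrist_force: [0.1, 0.6, -0.1]
grip_width: 0.0851
grip_force: 0.0
time_s: 3.85
tool_pos: [0.5218, 0.0454, 0.0746]
tool_rot: [3.141, 0.002, 2.952]
wrist_force: [-1.8, -0.7, 5.9]
grip_width: 0.0449
grip_force: 24.9
time_s: 4.47
tool_pos: [0.5222, 0.0457, 0.1102]
tool_rot: [3.14, 0.003, 2.952]
wrist_force: [0.0, 0.3, -0.7]
grip_width: 0.0452
grip_force: 25.7
```

View pics/s1.png

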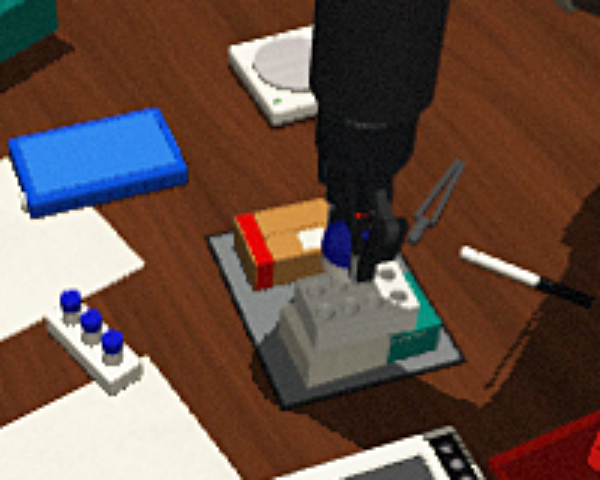

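The jar is held upright at a width of 45 mm and clear of the block. On to the pan.

```bash
python3 plan.py .3735 -.2925 .12 -11
```

```text
t 4.53 pos [0.5215 0.0455 0.1092] shift now [ 0.0814 -0.3599 -0.0114] | after turn [ 0.0808 -0.36   -0.0108] turn [0.001 0.002 0.002] w 0.0448 gf 25.7 q6 -2.22
```

```bash
python3 -m creep '[[[0,-0.02,-0.011],[0,0,0],0.03],[[0.01,-0.04,0],[0,0,0],0.03],[[0.01,-0.05,0],[0,0,0],0.03],[[0.015,-0.05,0],[0,0,0],0.03],[[0.015,-0.05,0],[0,0,0],0.03]]'
python3 -m creep '[[[0.015,-0.05,0],[0,0,0],0.03],[[0.01,-0.05,0],[0,0,0],0.03],[[0.006,-0.04,0],[0,0,0],0.03],[[0,-0.01,0],[0,0,0],0.03],[[0,0,0],[0,0,0],0.03]]'
python3 plan.py .3735 -.2925 .038 -11
python3 - <<'E'
from cell import capture
from h import *
for n in("scene","top"):
    c=capture(n);h=hsv(c);p=xyz(c)[0]
    m=(h[...,0]>110)&(h[...,0]<125)&(h[...,1]>140)&(abs(p[...,0]-.374)<.05)&(abs(p[...,1]+.293)<.05)&(p[...,2]>.08)
    print(n,m.sum(),np.round(np.median(p[m],0),3) if m.any() else 0, np.round(p[m].max(0),3) if m.any() else 0,np.round(p[m].min(0),3) if m.any() else 0)
E
```

```text
time_s: 5.15
tool_pos: [0.4306, -0.1534, 0.1194]
tool_rot: [-3.141, -0.0, 2.951]
wrist_force: [1.0, -0.1, -0.4]
grip_width: 0.0451
grip_force: 25.7
time_s: 5.78
tool_pos: [0.3727, -0.2936, 0.1191]
tool_rot: [3.141, -0.001, 2.949]
wrist_force: [-0.4, 0.3, -0.4]
grip_width: 0.045
grip_force: 25.8
t 5.78 pos [ 0.3727 -0.2936  0.1191] shift now [-0.0007  0.0012  0.0811] | after turn [-0.0006  0.0012  0.0811] turn [ 0.    -0.001 -0.   ] w 0.045 gf 25.8 q6 -1.51
scene 81 [ 0.388 -0.295  0.147] [ 0.419 -0.26   0.433] [ 0.356 -0.322  0.134]
top 0 0 0 0
```

```bash
python3 -m creep '[[[0,0.001,0.02],[0,0,0],0.03],[[0,0,0.03],[0,0,0],0.03],[[0,0,0.02],[0,0,0],0.03],[[0,0,0.006],[0,0,0],0.03],[[0,0,0.003],[0,0,0],0.03]]'
python3 -m creep '[[[0,0,0.002],[0,0,0],0.03],[[0,0,0.001],[0,0,0],0.03],[[0,0,0],[0,0,0],0.03],[[0,0,0],[0,0,0],0.03],[[0,0,0],[0,0,0],0.03]]'
```

```text
time_s: 6.5
tool_pos: [0.3742, -0.2916, 0.0405]
tool_rot: [-3.141, 0.0, 2.953]
wrist_force: [0.2, -0.7, -0.7]
grip_width: 0.0447
grip_force: 25.8
time_s: 7.12
tool_pos: [0.3737, -0.2921, 0.0374]
tool_rot: [-3.142, 0.0, 2.951]
wrist_force: [0.0, 0.7, -0.7]
grip_width: 0.045
grip_force: 25.8
```

```bash
python3 -m creep '[[[0,0,0.001],[0,0,0],0.03],[[0,0,0],[0,0,0],0.03],[[0,0,0.001],[0,0,0],0.03],[[0,0,0],[0,0,0],0.03],[[0,0,0],[0,0,0],0.03]]'
python3 -m creep '[[[0,0,0],[0,0,0],0.05],[[0,0,0],[0,0,0],0.06],[[0,0,0],[0,0,0],0.075],[[0,0,0],[0,0,0],0.08],[[0,0,-0.01],[0,0,0],0.08]]'
python3 -m creep '[[[0,0,-0.02],[0,0,0],0.085],[[0,0,-0.03],[0,0,0],0.085],[[0,0,-0.04],[0,0,0],0.085],[[0,0,-0.04],[0,0,0],0.085],[[0,0,0],[0,0,0],0.085]]'
python3 plan.py .513 .051 .16 -11
```

```text
time_s: 7.75
tool_pos: [0.3738, -0.2921, 0.0365]
tool_rot: [-3.141, 0.001, 2.952]
wrist_force: [-4.2, 4.5, 15.9]
grip_width: 0.045
grip_force: 27.1
time_s: 8.38
tool_pos: [0.373, -0.2918, 0.045]
tool_rot: [3.141, -0.002, 2.951]
wrist_force: [-0.0, 0.5, -0.4]
grip_width: 0.08
grip_force: 0.0
time_s: 9.0
tool_pos: [0.3755, -0.2928, 0.1792]
tool_rot: [-3.14, 0.007, 2.952]
wrist_force: [-0.2, -0.9, -0.8]
grip_width: 0.085
grip_force: 0.0
t 9.0 pos [ 0.3755 -0.2928  0.1792] shift now [-0.0701  0.3636  0.0192] | after turn [-0.0693  0.3637  0.0192] turn [-0.001  0.007  0.002] w 0.085 gf 0.0 q6 -1.51
```

```bash
python3 -m creep '[[[-0.005,0.03,0],[0,0,0],0.085],[[-0.005,0.04,0],[0,0,0],0.085],[[-0.005,0.05,0],[0,0,0],0.085],[[-0.01,0.06,0],[0,0,0],0.085],[[-0.01,0.04,0],[0,0,0],0.085]]'
python3 - <<'E'
from cell import capture
from h import *
for n in("scene","top"):
    c=capture(n);h=hsv(c);p=xyz(c)[0];z=p[...,2]
    m=(h[...,0]>110)&(h[...,0]<125)&(h[...,1]>140)&(abs(p[...,0]-.374)<.06)&(abs(p[...,1]+.293)<.06)&(z>.05)&(z<.075)
    print(n,"jar",m.sum(),rect(p[m][:,:2]) if m.sum()>9 else 0,np.round(np.percentile(z[m],[50,99]),3) if m.any() else 0)
    m=(abs(p[...,0]-.513)<.08)&(abs(p[...,1]-.051)<.06)&(z>.062)&(z<.08)
    print("block",m.sum(),rect(p[m][:,:2]) if m.sum()>9 else 0)
    cv2.imwrite(f"pics/{n}2.png",c["img"][:,:,::-1])
E
python3 plan.py .513 .051 .16 -11
```

```text
time_s: 9.62
tool_pos: [0.4497, -0.0805, 0.1753]
tool_rot: [3.141, 0.0, 2.952]
wrist_force: [0.7, -0.3, -0.4]
grip_width: 0.0849
grip_force: 0.0
scene jar 116 [ 3.78100e-01 -2.89400e-01  4.23000e-02  4.04000e-02 -8.78911e+01] [0.064 0.068]
block 621 [  0.5139   0.0507   0.0932   0.0597 -11.479 ]
top jar 71 [ 3.7470e-01 -2.9190e-01  3.2700e-02  2.9200e-02  8.9002e+01] [0.062 0.071]
block 170 [  0.5253   0.0485   0.0655   0.057  -11.1027]
t 9.72 pos [ 0.4509 -0.0798  0.1752] shift now [-0.0368  0.14    0.0153] | after turn [-0.036   0.1402  0.0152] turn [0.    0.    0.005] w 0.085 gf 0.0 q6 -2.01
```

View pics/scene2.png

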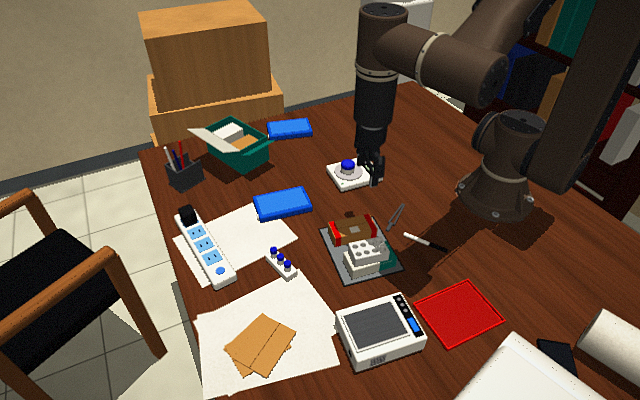

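Jar sits at the pan centre (348,168), within about 3 mm. Now the block.

```bash
python3 -m creep '[[[-0.009,0.04,0],[0,0,0],0.085],[[-0.01,0.05,0],[0,0,0],0.085],[[-0.01,0.04,0.015],[0,0,0],0.085],[[-0.007,0.01,0.023],[0,0,0],0.085],[[0,0,0.03],[0,0,0],0.085]]'
python3 -m creep '[[[0,0,0.03],[0,0,0],0.085],[[0,0,0.025],[0,0,0],0.085],[[0,0,0.013],[0,0,0],0.085],[[0,0,0],[0,0,0],0.085],[[0,0,0],[0,0,0],0.085]]'
python3 plan.py .513 .051 .038 -11.2
```

```text
time_s: 10.35
tool_pos: [0.512, 0.0487, 0.1066]
tool_rot: [3.141, 0.0, 2.952]
wrist_force: [-0.5, -0.3, -0.9]
grip_width: 0.0851
grip_force: 0.0
time_s: 10.98
tool_pos: [0.512, 0.0482, 0.0401]
tool_rot: [3.141, 0.001, 2.951]
wrist_force: [0.6, -0.6, 0.2]
grip_width: 0.0853
grip_force: 0.0
t 10.97 pos [0.512  0.0482 0.0401] shift now [-0.0004  0.003   0.0021] | after turn [-0.0004  0.003   0.0021] turn [0.001 0.001 0.005] w 0.0853 gf 0.0 q6 -2.24
```

```bash
python3 -m creep '[[[0,0.003,0.001],[0,0,0.005],0.085],[[0,0,0],[0,0,0],0.06],[[0,0,0],[0,0,0],0.05],[[0,0,0],[0,0,0],0.04],[[0,0,0],[0,0,0],0.04]]' 50
python3 -m creep '[[[0,0,0],[0,0,0],0.04],[[0,0,-0.005],[0,0,0],0.04],[[0,0,-0.02],[0,0,0],0.04],[[0,0,-0.03],[0,0,0],0.04],[[0,0,-0.03],[0,0,0],0.04]]'
python3 plan.py .6162 .241 .14 -7.6
```

```text
time_s: 11.6
tool_pos: [0.5123, 0.0513, 0.0389]
tool_rot: [3.141, 0.001, 2.947]
wrist_force: [-2.0, 2.2, 5.8]
grip_width: 0.0553
grip_force: 53.7
time_s: 12.22
tool_pos: [0.5112, 0.0507, 0.1237]
tool_rot: [-3.141, -0.002, 2.946]
wrist_force: [0.5, 0.1, -3.8]
grip_width: 0.0555
grip_force: 53.9
t 12.22 pos [0.5112 0.0507 0.1237] shift now [-0.066   0.207  -0.0166] | after turn [-0.0789  0.2025 -0.0163] turn [-0.001 -0.002 -0.063] w 0.0555 gf 53.9 q6 -2.25
```

```bash
python3 -m creep '[[[0,0,-0.016],[0,0,-0.063],0.04],[[-0.015,0.03,0],[0,0,0],0.04],[[-0.018,0.05,0],[0,0,0],0.04],[[-0.02,0.05,0],[0,0,0],0.04],[[-0.018,0.045,0],[0,0,0],0.04]]'
python3 -m creep '[[[-0.008,0.027,0],[0,0,0],0.04],[[0,0,0],[0,0,0],0.04],[[0,0,0],[0,0,0],0.04],[[0,0,0],[0,0,0],0.04],[[0,0,0],[0,0,0],0.04]]'
python3 plan.py .6162 .241 .061 -7.6
python3 - <<'E'
from cell import capture
from h import *
c=capture("top");p=xyz(c)[0];z=p[...,2]
m=(abs(p[...,0]-.616)<.1)&(abs(p[...,1]-.241)<.09)&(z>.155)&(z<.185)
print("block",m.sum(),rect(p[m][:,:2]) if m.sum()>9 else 0)
c=capture("scene");cv2.imwrite("pics/s3.png",cv2.resize(c["img"][230:400,280:530,::-1],None,fx=3,fy=3))
E
```

```text
time_s: 12.85
tool_pos: [0.6056, 0.2164, 0.1387]
tool_rot: [-3.141, -0.001, 3.009]
wrist_force: [0.4, 0.1, -3.1]
grip_width: 0.0554
grip_force: 54.1
time_s: 13.48
tool_pos: [0.6168, 0.2402, 0.1397]
tool_rot: [3.141, 0.0, 3.009]
wrist_force: [0.3, -0.1, -3.8]
grip_width: 0.055
grip_force: 54.2
t 13.47 pos [0.6168 0.2402 0.1397] shift now [0.0007 0.0007 0.0787] | after turn [0.0007 0.0007 0.0787] turn [ 0.  0. -0.] w 0.055 gf 54.2 q6 -2.37
block 202 [  0.6148   0.2318   0.099    0.0554 -17.8421]
```

View pics/s3.png

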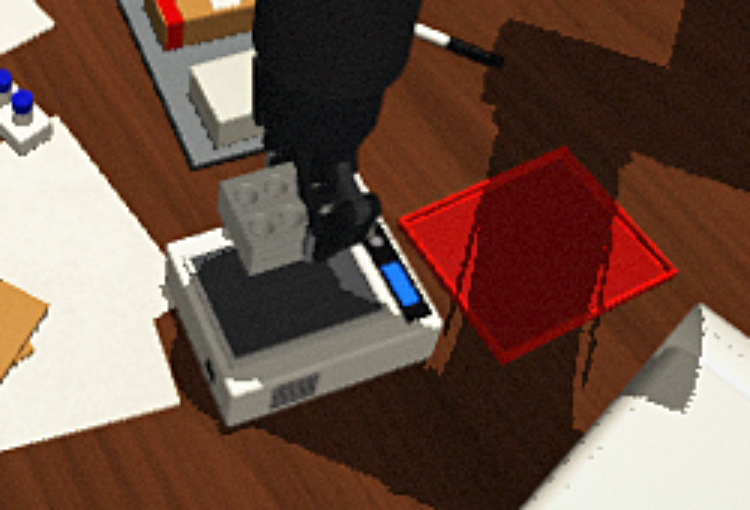

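Block held level above the dark plate. Lowering.

```bash
python3 -m creep '[[[0.0,0.0,0.02],[0,0,0],0.04],[[0,0,0.03],[0,0,0],0.04],[[0,0,0.018],[0,0,0],0.04],[[0,0,0.006],[0,0,0],0.04],[[0,0,0.002],[0,0,0],0.04]]'
python3 -m creep '[[[0,0,0.001],[0,0,0],0.04],[[0,0,0.001],[0,0,0],0.04],[[0,0,0],[0,0,0],0.04],[[0,0,0],[0,0,0],0.04],[[0,0,0],[0,0,0],0.04]]'
```

```text
time_s: 14.2
tool_pos: [0.6173, 0.241, 0.0636]
tool_rot: [3.141, 0.0, 3.01]
wrist_force: [0.9, 1.2, -3.1]
grip_width: 0.0555
grip_force: 54.2
time_s: 14.82
tool_pos: [0.617, 0.2409, 0.0614]
tool_rot: [3.141, 0.0, 3.009]
wrist_force: [-1.0, -0.5, -2.9]
grip_width: 0.0549
grip_force: 54.2
```

```bash
python3 -m creep '[[[0,0,0.001],[0,0,0],0.04],[[0,0,0],[0,0,0],0.04],[[0,0,0.001],[0,0,0],0.04],[[0,0,0],[0,0,0],0.04],[[0,0,0],[0,0,0],0.04]]'
python3 -m creep '[[[0,0,0],[0,0,0],0.06],[[0,0,0],[0,0,0],0.07],[[0,0,0],[0,0,0],0.075],[[0,0,0],[0,0,0],0.075],[[0,0,-0.01],[0,0,0],0.075]]'
python3 -m creep '[[[0,0,-0.02],[0,0,0],0.085],[[0,0,-0.03],[0,0,0],0.085],[[0,0,-0.03],[0,0,0],0.085],[[0,0,-0.02],[0,0,0],0.085],[[0,0,0],[0,0,0],0.085]]'
python3 plan.py .4925 -.061 .16 -10.3
```

```text
time_s: 15.45
tool_pos: [0.6171, 0.2409, 0.0609]
tool_rot: [3.141, 0.001, 3.01]
wrist_force: [-6.3, -0.3, 11.1]
grip_width: 0.0551
grip_force: 56.0
time_s: 16.08
tool_pos: [0.6164, 0.2405, 0.0687]
tool_rot: [-3.14, -0.001, 3.009]
wrist_force: [-0.4, 0.7, 0.3]
grip_width: 0.075
grip_force: 0.0
time_s: 16.7
tool_pos: [0.618, 0.2415, 0.1721]
tool_rot: [3.139, 0.003, 3.01]
wrist_force: [-0.4, 0.3, -0.4]
grip_width: 0.0848
grip_force: 0.0
t 16.7 pos [0.618  0.2415 0.1721] shift now [ 0.0846 -0.3164  0.0109] | after turn [ 0.0694 -0.32    0.0121] turn [0.003 0.003 0.048] w 0.0848 gf 0.0 q6 -2.37
```

```bash
python3 -m creep '[[[0,0,0],[0,0,0.048],0.085],[[0.012,-0.05,0],[0,0,0],0.085],[[0.012,-0.06,0],[0,0,0],0.085],[[0.012,-0.06,0],[0,0,0],0.085],[[0.012,-0.06,0],[0,0,0],0.085]]'
python3 -m creep '[[[0.012,-0.05,0],[0,0,0],0.085],[[0.009,-0.04,0.02],[0,0,0],0.085],[[0,0,0.02],[0,0,0],0.085],[[0,0,0],[0,0,0],0.085],[[0,0,0],[0,0,0],0.085]]'
python3 plan.py .4925 -.061 .004 -10.3
python3 - <<'E'
from cell import capture
from h import *
for n in("scene","top"):
    c=capture(n);p=xyz(c)[0];z=p[...,2]
    m=(abs(p[...,0]-.616)<.1)&(abs(p[...,1]-.241)<.07)&(z>.083)&(z<.1)
    print(n,"block",m.sum(),rect(p[m][:,:2]) if m.sum()>9 else 0)
    m=(abs(p[...,0]-.51)<.09)&(abs(p[...,1]-.055)<.055)&(z>.03)&(z<.045)
    print("kit",m.sum(),rect(p[m][:,:2]) if m.sum()>9 else 0)
E
```

```text
time_s: 17.32
tool_pos: [0.5271, 0.0215, 0.1688]
tool_rot: [-3.141, -0.001, 2.962]
wrist_force: [0.8, 0.2, 1.3]
grip_width: 0.0849
grip_force: 0.0
time_s: 17.95
tool_pos: [0.4921, -0.0613, 0.1297]
tool_rot: [-3.141, 0.0, 2.962]
wrist_force: [0.1, 1.1, -0.5]
grip_width: 0.0852
grip_force: 0.0
t 17.95 pos [ 0.4921 -0.0613  0.1297] shift now [-0.0003  0.0004  0.1257] | after turn [-0.0003  0.0004  0.1257] turn [-0.  0.  0.] w 0.0852 gf 0.0 q6 -2.02
scene block 938 [ 0.6191  0.2403  0.0934  0.0598 -8.1996]
kit 1022 [ 0.5071  0.0525  0.1297  0.0683 -7.6052]
top block 330 [ 0.6171  0.2401  0.0919  0.058  -7.4293]
kit 12 [ 5.68900e-01  6.62000e-02  2.33000e-02  6.10000e-03 -7.47555e+01]
```

```bash
python3 -m creep '[[[0,0,0.03],[0,0,0],0.085],[[0,0,0.04],[0,0,0],0.085],[[0,0,0.03],[0,0,0],0.085],[[0,0,0.015],[0,0,0],0.085],[[0,0,0.01],[0,0,0],0.085]]'
python3 -m creep '[[[0,0,0],[0,0,0],0.085],[[0,0,0],[0,0,0],0.07],[[0,0,0],[0,0,0],0.06],[[0,0,0],[0,0,0],0.05],[[0,0,0],[0,0,0],0.05]]' 40
python3 -m creep '[[[0,0,0],[0,0,0],0.05],[[0,0,-0.005],[0,0,0],0.05],[[0,0,-0.02],[0,0,0],0.05],[[0,0,-0.03],[0,0,0],0.05],[[0,0,-0.03],[0,0,0],0.05]]'
python3 plan.py .397 .281 .09 -1.6
```

```text
time_s: 18.68
tool_pos: [0.492, -0.0612, 0.0039]
tool_rot: [-3.141, -0.0, 2.962]
wrist_force: [0.4, 0.1, 0.8]
grip_width: 0.0849
grip_force: 0.0
time_s: 19.3
tool_pos: [0.4924, -0.0614, 0.0053]
tool_rot: [3.141, 0.002, 2.962]
wrist_force: [-1.4, 1.8, 6.6]
grip_width: 0.0631
grip_force: 44.8
time_s: 19.92
tool_pos: [0.4913, -0.0617, 0.0902]
tool_rot: [-3.141, -0.001, 2.961]
wrist_force: [0.5, 1.3, -1.7]
grip_width: 0.0634
grip_force: 44.4
t 19.93 pos [ 0.4913 -0.0617  0.0902] shift now [1.542e-01 3.203e-01 3.000e-04] | after turn [1.038e-01 3.400e-01 2.000e-04] turn [-0.    -0.001 -0.153] w 0.0634 gf 44.4 q6 -2.02
```

```bash
python3 -m creep '[[[0,0,-0.01],[0,0,-0.153],0.05],[[0.012,0.04,0],[0,0,0],0.05],[[0.016,0.055,0],[0,0,0],0.05],[[0.017,0.055,0],[0,0,0],0.05],[[0.017,0.055,0],[0,0,0],0.05]]'
python3 -m creep '[[[0.017,0.055,0],[0,0,0],0.05],[[0.015,0.05,0],[0,0,0],0.05],[[0.01,0.03,0],[0,0,0],0.05],[[0,0,0],[0,0,0],0.05],[[0,0,0],[0,0,0],0.05]]'
python3 plan.py .397 .281 .006 -1.6
python3 - <<'E'
from cell import capture
from h import *
c=capture("scene");p=xyz(c)[0];z=p[...,2]
m=(abs(p[...,0]-.397)<.1)&(abs(p[...,1]-.281)<.055)&(z>.125)&(z<.145)
print("box",m.sum(),rect(p[m][:,:2]) if m.sum()>9 else 0)
cv2.imwrite("pics/s4.png",cv2.resize(c["img"][200:400,300:560,::-1],None,fx=3,fy=3))
c=capture("top");p=xyz(c)[0];z=p[...,2]
m=(abs(p[...,0]-.51)<.09)&(abs(p[...,1]-.055)<.055)&(z>.03)&(z<.045)
print("kit",m.sum(),rect(p[m][:,:2]) if m.sum()>9 else 0)
E
```

```text
time_s: 20.55
tool_pos: [0.4345, 0.1465, 0.0997]
tool_rot: [3.141, 0.0, 3.114]
wrist_force: [1.7, 1.6, -1.5]
grip_width: 0.0632
grip_force: 44.5
time_s: 21.18
tool_pos: [0.3966, 0.2806, 0.0992]
tool_rot: [-3.141, -0.0, 3.115]
wrist_force: [-0.7, -0.2, -1.9]
grip_width: 0.0631
grip_force: 44.7
t 21.18 pos [0.3966 0.2806 0.0992] shift now [-0.0004  0.0005  0.0932] | after turn [-0.0004  0.0004  0.0932] turn [-0.001 -0.     0.001] w 0.0631 gf 44.7 q6 -2.62
box 1045 [ 0.4148  0.2834  0.1071  0.0911 11.41  ]
kit 596 [ 0.5061  0.0525  0.1264  0.0655 -6.721 ]
```

View pics/s4.png

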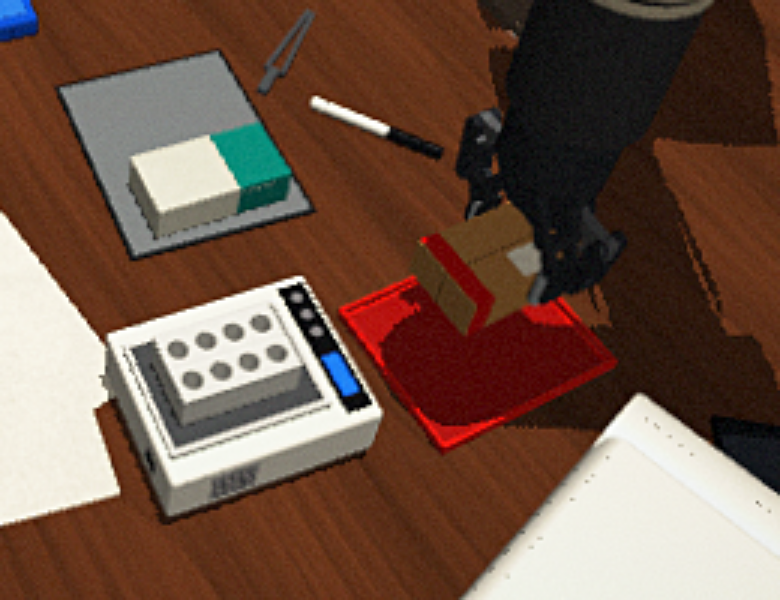

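Block sits centred on the plate, and the evidence box hangs level over the tray. Lowering it.

```bash
python3 -m creep '[[[0,0,0.02],[0,0,0],0.05],[[0,0,0.03],[0,0,0],0.05],[[0,0,0.025],[0,0,0],0.05],[[0,0,0.012],[0,0,0],0.05],[[0,0,0.003],[0,0,0],0.05]]'
python3 -m creep '[[[0,0,0.001],[0,0,0],0.05],[[0,0,0.001],[0,0,0],0.05],[[0,0,0.001],[0,0,0],0.05],[[0,0,0],[0,0,0],0.05],[[0,0,0],[0,0,0],0.05]]'
```

```text
time_s: 21.9
tool_pos: [0.3971, 0.2804, 0.009]
tool_rot: [-3.141, -0.0, 3.114]
wrist_force: [-0.2, 0.3, -1.2]
grip_width: 0.0631
grip_force: 44.7
time_s: 22.52
tool_pos: [0.397, 0.2812, 0.0065]
tool_rot: [3.141, 0.0, 3.114]
wrist_force: [0.5, -0.5, -1.7]
grip_width: 0.0633
grip_force: 44.7
```

```bash
python3 -m creep '[[[0,0,0.001],[0,0,0],0.05],[[0,0,0],[0,0,0],0.05],[[0,0,0.001],[0,0,0],0.05],[[0,0,0],[0,0,0],0.05],[[0,0,0],[0,0,0],0.05]]'
python3 -m creep '[[[0,0,0],[0,0,0],0.068],[[0,0,0],[0,0,0],0.074],[[0,0,0],[0,0,0],0.078],[[0,0,0],[0,0,0],0.078],[[0,0,-0.01],[0,0,0],0.078]]'
python3 -m creep '[[[0,0,-0.02],[0,0,0],0.08],[[0,0,-0.03],[0,0,0],0.085],[[0,0,-0.04],[0,0,0],0.085],[[0,0,-0.03],[0,0,0],0.085],[[0,0,0],[0,0,0],0.085]]'
python3 plan.py .5065 .0525 .12 -7.2
```

```text
time_s: 23.15
tool_pos: [0.397, 0.2812, 0.0062]
tool_rot: [3.141, 0.001, 3.115]
wrist_force: [-8.9, -3.7, 26.6]
grip_width: 0.0634
grip_force: 48.2
time_s: 23.78
tool_pos: [0.3966, 0.2805, 0.014]
tool_rot: [-3.14, -0.001, 3.114]
wrist_force: [-0.0, 0.4, -0.6]
grip_width: 0.078
grip_force: 0.0
time_s: 24.4
tool_pos: [0.398, 0.2824, 0.1374]
tool_rot: [3.137, 0.003, 3.115]
wrist_force: [-0.2, -0.3, 0.1]
grip_width: 0.0849
grip_force: 0.0
t 24.4 pos [0.398  0.2824 0.1374] shift now [-0.1146 -0.227   0.0167] | after turn [-0.1365 -0.2145  0.0174] turn [0.005 0.003 0.099] w 0.0849 gf 0.0 q6 -2.62
```

```bash
python3 -m creep '[[[0,0,0],[0,0,0.099],0.085],[[-0.03,-0.047,0],[0,0,0],0.085],[[-0.034,-0.05,0],[0,0,0],0.085],[[-0.033,-0.05,0],[0,0,0],0.085],[[-0.03,-0.05,0],[0,0,0],0.085]]'
python3 -m creep '[[[-0.009,-0.017,0.017],[0,0,0],0.085],[[0,0,0.02],[0,0,0],0.085],[[0,0,0.02],[0,0,0],0.085],[[0,0,0],[0,0,0],0.085],[[0,0,0],[0,0,0],0.085]]'
python3 plan.py .5065 .0525 .004 -7.2
python3 - <<'E'
from cell import capture
from h import *
for n in("scene","top"):
    c=capture(n);p=xyz(c)[0];z=p[...,2]
    m=(abs(p[...,0]-.397)<.1)&(abs(p[...,1]-.281)<.06)&(z>.03)&(z<.045)
    print(n,"evid",m.sum(),rect(p[m][:,:2]) if m.sum()>9 else 0,np.median(z[m]))
E
```

```text
time_s: 25.02
tool_pos: [0.4985, 0.0679, 0.1341]
tool_rot: [-3.141, -0.0, 3.016]
wrist_force: [1.2, 0.3, 0.1]
grip_width: 0.0849
grip_force: 0.0
time_s: 25.65
tool_pos: [0.5052, 0.0518, 0.0778]
tool_rot: [-3.141, 0.0, 3.016]
wrist_force: [0.8, 0.1, -0.1]
grip_width: 0.0854
grip_force: 0.0
t 25.65 pos [0.5052 0.0518 0.0778] shift now [-0.0012  0.0009  0.0738] | after turn [-0.0012  0.0009  0.0738] turn [-0.  0. -0.] w 0.0854 gf 0.0 q6 -2.19
scene evid 1332 [ 0.3989  0.281   0.1298  0.0648 -1.4391] 0.03904415832491301
top evid 143 [ 0.3665  0.2679  0.0616  0.0397 -0.2586] 0.0391387702318568
```

Evidence box is good. Now the kit box.

```bash
python3 -m creep '[[[-0.001,0.001,0.03],[0,0,0],0.085],[[0,0,0.025],[0,0,0],0.085],[[0,0,0.013],[0,0,0],0.085],[[0,0,0.006],[0,0,0],0.085],[[0,0,0],[0,0,0],0.085]]'
python3 -m creep '[[[0,0,0],[0,0,0],0.085],[[0,0,0],[0,0,0],0.07],[[0,0,0],[0,0,0],0.06],[[0,0,0],[0,0,0],0.05],[[0,0,0],[0,0,0],0.05]]' 40
python3 -m creep '[[[0,0,0],[0,0,0],0.05],[[0,0,-0.005],[0,0,0],0.05],[[0,0,-0.02],[0,0,0],0.05],[[0,0,-0.03],[0,0,0],0.05],[[0,0,-0.04],[0,0,0],0.05]]'
python3 plan.py .621 -.262 .10 -8.2
```

```text
time_s: 26.38
tool_pos: [0.5063, 0.0527, 0.0036]
tool_rot: [3.142, 0.0, 3.016]
wrist_force: [-0.3, -0.2, -0.3]
grip_width: 0.0851
grip_force: 0.0
time_s: 27.0
tool_pos: [0.5065, 0.0527, 0.004]
tool_rot: [3.141, 0.001, 3.016]
wrist_force: [-1.5, 0.1, 5.2]
grip_width: 0.0637
grip_force: 44.1
time_s: 27.62
tool_pos: [0.5052, 0.0522, 0.0987]
tool_rot: [-3.14, -0.002, 3.015]
wrist_force: [1.0, -0.0, -0.4]
grip_width: 0.0637
grip_force: 44.4
t 27.62 pos [0.5052 0.0522 0.0987] shift now [-0.1545 -0.2971 -0.0012] | after turn [-0.1594 -0.2944 -0.0013] turn [-0.001 -0.002  0.017] w 0.0637 gf 44.4 q6 -2.19
```

```bash
python3 -m creep '[[[-0.015,-0.03,-0.01],[0,0,0.017],0.05],[[-0.025,-0.045,0],[0,0,0],0.05],[[-0.026,-0.048,0],[0,0,0],0.05],[[-0.027,-0.05,0],[0,0,0],0.05],[[-0.027,-0.05,0],[0,0,0],0.05]]'
python3 -m creep '[[[-0.025,-0.045,0],[0,0,0],0.05],[[-0.014,-0.026,0],[0,0,0],0.05],[[0,0,0],[0,0,0],0.05],[[0,0,0],[0,0,0],0.05],[[0,0,0],[0,0,0],0.05]]'
python3 plan.py .6205 -.262 .028 -8.2
python3 - <<'E'
from cell import capture
from h import *
c=capture("scene");cv2.imwrite("pics/s5.png",cv2.resize(c["img"][130:330,200:460,::-1],None,fx=3,fy=3))
E
```

```text
time_s: 28.25
tool_pos: [0.5938, -0.1868, 0.1085]
tool_rot: [3.141, -0.0, 2.999]
wrist_force: [1.4, 1.2, -1.3]
grip_width: 0.0636
grip_force: 44.4
time_s: 28.88
tool_pos: [0.6218, -0.26, 0.1085]
tool_rot: [3.141, -0.0, 2.999]
wrist_force: [0.6, 0.4, -1.4]
grip_width: 0.0636
grip_force: 44.4
t 28.88 pos [ 0.6218 -0.26    0.1085] shift now [ 0.001  -0.0022  0.0805] | after turn [ 0.001  -0.0022  0.0805] turn [ 0.    -0.     0.001] w 0.0636 gf 44.4 q6 -1.61
```

View pics/s5.png

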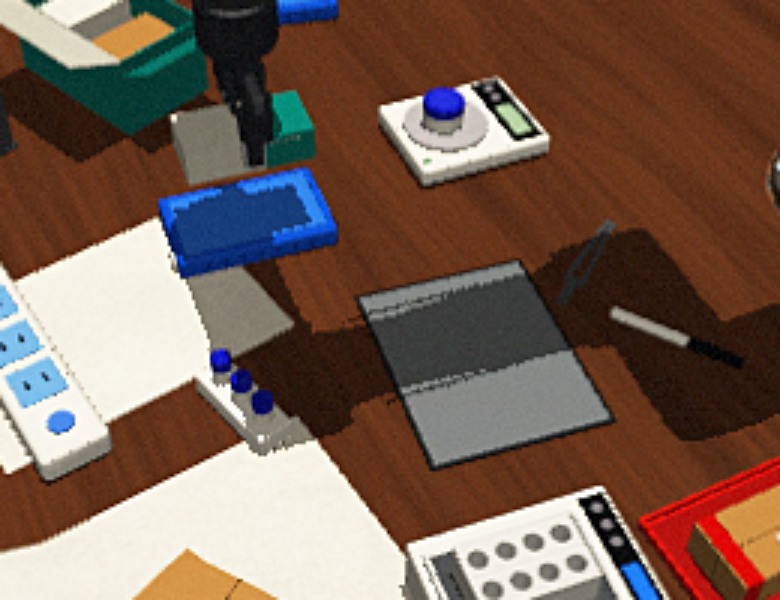

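The kit box hangs level over the cold pack, and the rack is undisturbed. Lowering.

```bash
python3 -m creep '[[[0.001,-0.002,0.02],[0,0,0],0.05],[[0,0,0.03],[0,0,0],0.05],[[0,0,0.02],[0,0,0],0.05],[[0,0,0.007],[0,0,0],0.05],[[0,0,0.002],[0,0,0],0.05]]'
python3 -m creep '[[[0,0,0.001],[0,0,0],0.05],[[0,0,0.001],[0,0,0],0.05],[[0,0,0.001],[0,0,0],0.05],[[0,0,0],[0,0,0],0.05],[[0,0,0],[0,0,0],0.05]]'
```

```text
time_s: 29.55
tool_pos: [0.621, -0.2624, 0.0296]
tool_rot: [-3.141, 0.0, 2.999]
wrist_force: [0.5, 0.3, -0.7]
grip_width: 0.0634
grip_force: 44.4
time_s: 30.18
tool_pos: [0.6208, -0.2628, 0.0264]
tool_rot: [-3.142, 0.0, 2.998]
wrist_force: [0.3, 0.3, -1.0]
grip_width: 0.0631
grip_force: 44.4
```

```bash
python3 -m creep '[[[0,0,0.001],[0,0,0],0.05],[[0,0,0],[0,0,0],0.05],[[0,0,0.0005],[0,0,0],0.05],[[0,0,0],[0,0,0],0.05],[[0,0,0],[0,0,0],0.05]]'
python3 -m creep '[[[0,0,0],[0,0,0],0.068],[[0,0,0],[0,0,0],0.076],[[0,0,0],[0,0,0],0.082],[[0,0,0],[0,0,0],0.085],[[0,0,-0.01],[0,0,0],0.085]]'
python3 -m creep '[[[0,0,-0.02],[0,0,0],0.085],[[0,0,-0.03],[0,0,0],0.085],[[0,0,-0.04],[0,0,0],0.085],[[0,0,-0.04],[0,0,0],0.085],[[0,0,-0.02],[0,0,0],0.085]]'
python3 -m creep '[[[0.02,0.04,0],[0,0,0],0.085],[[0.02,0.05,0],[0,0,0],0.085],[[0.02,0.05,0],[0,0,0],0.085],[[0,0.05,0],[0,0,0],0.085],[[0,0,0],[0,0,0],0.085]]'
python3 - <<'E'
from cell import capture
from h import *
for n in("scene","top"):
    c=capture(n);p=xyz(c)[0];z=p[...,2];h=hsv(c)
    for nm,x,y,a,b in(("evid",.397,.281,.03,.045),("block",.616,.241,.083,.1),("kit",.62,-.262,.05,.07),("jar",.374,-.293,.052,.07)):
        m=(abs(p[...,0]-x)<.1)&(abs(p[...,1]-y)<.07)&(z>a)&(z<b)
        print(n,nm,m.sum(),rect(p[m][:,:2]) if m.sum()>9 else 0,np.median(z[m]).round(3))
    cv2.imwrite(f"pics/{n}6.png",c["img"][:,:,::-1])
E
```

```text
time_s: 30.8
tool_pos: [0.6209, -0.2629, 0.0261]
tool_rot: [-3.141, 0.001, 2.999]
wrist_force: [-3.5, 2.2, 8.2]
grip_width: 0.0634
grip_force: 45.7
time_s: 31.42
tool_pos: [0.6201, -0.2627, 0.0342]
tool_rot: [3.142, -0.002, 2.998]
wrist_force: [-0.6, -1.2, 0.1]
grip_width: 0.0848
grip_force: 0.0
time_s: 32.05
tool_pos: [0.6217, -0.2631, 0.1886]
tool_rot: [-3.141, 0.004, 2.999]
wrist_force: [0.6, -0.5, -0.6]
grip_width: 0.0851
grip_force: 0.0
time_s: 32.67
tool_pos: [0.589, -0.0632, 0.1861]
tool_rot: [3.141, 0.002, 3.002]
wrist_force: [0.3, -0.7, 1.1]
grip_width: 0.0853
grip_force: 0.0
scene evid 1337 [ 0.3987  0.2807  0.1303  0.0664 -2.0768] 0.039
scene block 936 [ 0.6187  0.2406  0.0938  0.0586 -7.9701] 0.092
scene kit 725 [ 0.6222 -0.2639  0.1269  0.0719 -9.4699] 0.062
scene jar 128 [ 3.75800e-01 -2.93100e-01  4.52000e-02  4.24000e-02  6.00211e+01] 0.063
top evid 0 0 nan
top block 0 0 nan
top kit 609 [ 0.6202 -0.2626  0.1279  0.0648 -7.9983] 0.06
top jar 126 [ 0.3746 -0.2917  0.0433  0.0403 -0.8082] 0.063
  return _methods._mean(a, axis=axis, dtype=dtype,
  ret = ret.dtype.type(ret / rcount)
```

View pics/scene6.png

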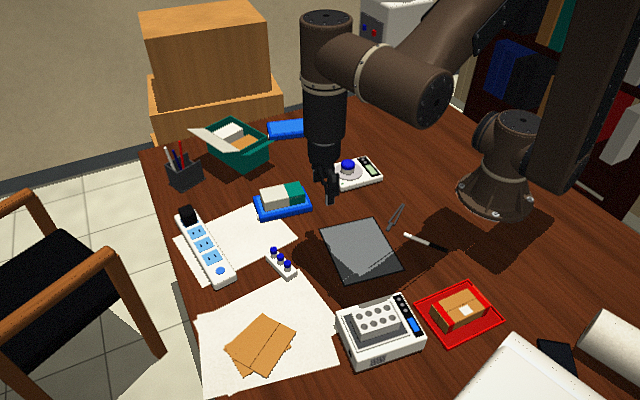

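All four things sit centred and level on their places: jar at (348,168), kit box (282,197), block (378,318), evidence box (460,308). The gripper is clear of all of them.

```bash
python3 -c "from cell import job_done;print(job_done())"
```

```text
the job is handed in; nothing more can be done
None
```

The job is handed in: my last camera measurements put the jar, tube block, kit box and evidence box each within about 3 mm of centre on their places, square, upright and released, and in the pictures the vial rack stands where it was; no verdict was returned.

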